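# Fold the retaining flap over the tubes and shut the transport case

## Task

Get the sample case ready to carry: with the fingertips push the upright metal flap at its front fully down over the tubes first, then push the standing cover at its back over and fully shut on top of it. Do not lift or shift the tubes, the vial or the timer, and finish clear of everything.

Things in the scene. Friction and masses are not known exactly. Their poses are not given: they have to be found in the camera images.
- case: open grey plastic carrying case fixed to the bench, 140 mm deep (its x) by 170 mm wide (its y) by 60 mm high, walls 4 mm; origin at the centre of its underside, z up, its front is its -x side and its +x side (back) carries the cover. It stands at a yaw of up to 0.5 rad either way
- flap (a joint): angle of the bare aluminium retaining flap (a plate 152 mm wide, 88 mm long, 4 mm thick) inside the front wall, in rad: 0 = folded fully down (level, 10 mm below the case's rim, mechanical stop), 1.57 = upright; it starts between 1.4 and 1.75 (beyond 1.57 it leans out to the front). Its hinge is stiff: it stays where it is left, about 1 N at the edge moves it. Its stop at 0 is firm
- flap_hinge (a point): middle of the flap's hinge line, which runs along the case's y, 60 mm in front of the case's centre and 50 mm above the bench
- flap_edge (a point): middle of the flap's free edge, 88 mm from its hinge
- cover (a joint): angle of the grey cover (a shallow shell 146 mm long from hinge to free edge, 176 mm wide, 14 mm thick) in rad: 0 = fully shut on the rim (firm stop), 1.57 = standing upright at the back; it starts between 1.7 and 1.95, leaning back away from the flap. Its hinge is stiff: it stays where it is left and must be pushed all the way, about 2 N at the edge. The cover passes through the upright flap's place, so the flap must be down first
- cover_hinge (a point): middle of the cover's hinge line, which runs along the case's y, 73 mm behind the case's centre and 60 mm above the bench; the cover's outer face lies 14 mm from the hinge line (above it when shut, behind it when standing)
- cover_edge (a point): middle of the cover's free edge on its outer face, 146 mm from the hinge
- tube_a: loose filled sample tube with a cap, 118 mm long, 18 mm thick, lying crosswise in the case in the first bay from the front, below the flap's resting place. Origin at the middle of its underside. Not to be handled
- tube_b: loose filled sample tube with a cap, 118 mm long, 18 mm thick, lying crosswise in the case in the second bay from the front, below the flap's resting place. Origin at the middle of its underside. Not to be handled
- tube_c: loose filled sample tube with a cap, 118 mm long, 18 mm thick, lying crosswise in the case in the third bay from the front, below the flap's resting place. Origin at the middle of its underside. Not to be handled
- vial: loose glass vial with a white cap, 22 mm across and 44 mm high, standing on the bench right of the case (its -y side). Origin at the centre of its underside. Not to be handled
- timer: loose round kitchen-type timer with a red knob, 62 mm across and 34 mm high, on the bench left of the case (its +y side). Origin at the centre of its underside. Not to be handled
Mind the look-alikes: they are no part of the job. What is shaped like the case but blue is not meant.

How it is judged:
On the way, in this order (a step that is already met when the one before it is completed fails the run):
1. the flap is folded fully down while the cover still stands open (value of joint flap below 0.06 rad and value of joint cover above 1 rad), for 0.2 s.
2. the cover is fully shut over the folded flap (value of joint cover below 0.05 rad and value of joint flap below 0.06 rad), for 0.2 s.
At the end, for the whole second after the job is handed in: flap within 0.06 rad of fully down and cover within 0.05 rad of fully shut; tubes, vial and timer at rest within 25 mm of where they began, vial and timer upright (0.2 rad) (all of step 2 and distance of each of tube_a, tube_b, tube_c, vial, timer from where it was at the start of the episode below 0.025 m and linear speed of each of tube_a, tube_b, tube_c, vial, timer below 0.02 m/s and angle between each of vial, timer's own z axis and vertical below 0.2 rad); the robot touches nothing.
It fails at once if the cover is swung down onto a flap that still stands up (cover below 0.6 rad with the flap above 0.15 rad) (value of joint cover below 0.6 rad and value of joint flap above 0.15 rad).
It fails at once if a tube is lifted out of its bay or displaced by more than 25 mm (distance of any of tube_a, tube_b, tube_c from where it was at the start of the episode above 0.025 m).
It fails at once if the vial or the timer is lifted, knocked over or shifted by more than 25 mm (distance of any of vial, timer from where it was at the start of the episode above 0.025 m or angle between any of vial, timer's own z axis and vertical above 0.5 rad).
It also fails if it takes over 48 s, if anything falls off the work surface, if the arm or the gripper's body presses on something with over 40 N, if the wrist force passes 120 N, or if a joint passes its speed limit or range.

## Robot

A 7-joint arm with a two-finger parallel gripper is mounted at the origin on a cart in front of the work surface, level with it; the furniture and walls round the work are solid. World frame = base frame: x ahead of the robot, y to its left, z up, the work surface at z = 0. Lengths are in m, angles in rad, forces in N, time in s.
With the tool pointing down it reaches from about 0.4 to 0.875 m from the base axis. Payload 6.5 kg.
Tool frame: the origin (TCP) lies midway between the tips of the shut fingers; the grasp point (between the pads) lies 19 mm behind it; z points along the fingers, y is the direction in which the jaws open and shut (so a half turn about z gives the same grasp; the last joint's range is limited). The gripper opens to 88 mm and grips with 3 to 60 N. Pads are 18 mm wide; open, the fingers measure 123 mm over their backs; the gripper's body (75 mm by 187 mm) begins 45 mm behind the grasp point.
Start: joints at [1.255, 0.536, -0.004, 1.538, 0.003, 1.067, -0.071], TCP at [0.161, -0.63, 0.239] pointing down, gripper open.
Joint ranges: [-2.7, 2.7], [-0.37, 2.16], [-1.27, 1.26], [0.24, 2.4], [-1.31, 4.45], [0.19, 1.91], [-2.76, 2.76]. Speed limits (rad/s): [2.39, 2.39, 3.14, 3.14, 3.14, 3.14, 3.14].

## Interface

Orientations are given as a unit quaternion [x, y, z, w].
In Python, from station import read_state, cams, env, trace, place_of gives the robot as it stands.
- The arm moves only by the tool apply_moves, never from a script. Its argument "moves" is a list of rows, each a list of 7 numbers: the shift along the tool's x, y, z in m, then the turn, a rotation vector about the tool's x, y, z in degrees, then the opening, from 0 (shut) to 1 (fully open). A call has 1 to 5 rows; each row shifts and turns the commanded pose from where the row before left it, along the tool's axes as they then stand; what a row does not reach is not made up. A row lasts 1/8 s, in which the tool goes at most 62.5 mm and 10.7 degrees, less where a joint would pass 70% of its speed; a pose out of reach is approached as far as the arm can. A call with a gripper value outside its range is refused whole. The fingers move at their own pace and stop on an object; "newtons" is the grip in N (left out, the last holds). Time passes only in rows, so rows that do not move let the fingers close. It gives the time, the measured TCP pose, the force and the opening at its end, in the units of the state.
- read_state(): the state, without advancing time (a new reading comes with each control period).
- cams.grab_frame(name): name is "scene" or "top" or "wrist"; returns the picture (400x640x3 uint8, blue, green, red); there is no depth.
- cams.calibration(name): a dict with "fx", "fy", "cx", "cy" (pixels), "rvec" (rotation vector, rad) and "tvec" (3), from world to camera coordinates, as OpenCV has them; the wrist camera has in their place "hand_eye" (4x4, takes a point from camera to tool coordinates, whose origin is the TCP and whose axes are the flange's). Camera axes: x right, y down, z forward; pixel columns grow to the right and rows downward; lengths in m; the calibration is good to about 2 mm. A picture is of the moment at which its call begins: read the wrist's pose just before it. calibration takes no time and is no camera call.
- env.sign_off(): hands the job in, once; it reports no verdict.
Trained networks look in the newest picture that a camera, given by its name, has taken for a name from the list of things; names that differ only in an ending like _2 or _b are one class to them, and where a whole thing is asked for, a point or a joint stands for the part that bears it (a point fixed in the world has none). Each returns a list of dicts, best first, with "conf" (0 to 1); they miss things now and then, are a little off and sometimes report something else, mostly with a low value. They report only what shows in the picture. A call takes as long as a camera call. They do not tell look-alikes from the thing itself.
- trace(camera, query): "region" (400x640 bool, what is visible of it) and "bbox" ([centre column, centre row, width, height] in pixels, round what is visible of it).
- place_of(camera, query): "uv" ([column, row] in pixels: a listed point, or the origin of a listed thing).
The state is a dict: "time": time; "joint_pos": joint angles; "joint_velocities": joint speeds; "effort": joint torques, N m; "tool_pos": TCP position; "eef_rot": TCP orientation; "wrist_force": force on the tool from outside, world axes, zero at the start; "wrist_torque": the same for the moment, N m; "gripper_width": opening from 0.0 (shut) to 1.0 (fully open).
Only numpy, scipy, OpenCV 4.12 (cv2) and the standard library are available. Lean on these libraries where they do the work, as an engineer would, in place of code of your own. Each camera call takes 0.05 s, during which the arm holds its last target.

## Working session

There is one attempt and no reset: what is moved stays moved. The work goes in short steps, Python scripts to look and compute and a tool call to move; the robot and the scene stay as the last step left them, time stands still between calls to the robot, and variables do not carry over. Pictures are saved under pics/ and viewed, and the job is handed in when it is done.

Besides the shell and the picture viewer there is one more tool, called after "Call:" by a JSON object that holds its "name" and its "arguments", one argument or row to a line. apply_moves: Moves the arm, as the interface text tells. Its arguments: {"type":"object","properties":{"moves":{"type":"array","items":{"type":"array","items":{"type":"number"}}},"newtons":{"type":"number"}},"required":["moves"]}

```bash
ls; mkdir -p pics; python3 - <<'E'
from station import read_state, cams, env, trace, place_of
import cv2
s=read_state(); print({k:(v if not hasattr(v,'tolist') else v.tolist()) for k,v in s.items()})
for n in ("scene","top"):
    cv2.imwrite(f"pics/{n}0.png",cams.grab_frame(n)); print(cams.calibration(n))
for n in ("scene","top"):
    for q in ("case","flap_hinge","flap_edge","cover_hinge","cover_edge","vial","timer"):
        print(n,q,[(round(d['conf'],2),[round(float(x)) for x in d['uv']]) for d in place_of(n,q)])
print(read_state()['time'])
E
```

```text
pics
{'time': 0.0, 'joint_pos': [1.2548043925258612, 0.5371385797291233, -0.004426413299983817, 1.5388646317574635, 0.0026432182594212095, 1.067297080188895, -0.07118505695852693], 'joint_velocities': [-0.0018418274281189004, -0.0021501723889753117, 0.0004259804252232241, 0.0004900836917600734, -0.0005428200973925394, -0.0016299620743015486, -2.380988541224322e-05], 'effort': [0.00047288460336858407, -57.09786057472229, 0.9913292527198792, -25.16051173210144, -0.056218262761831284, 0.017715718131512403, 0.00014254927009460516], 'tool_pos': [0.16049480274213548, -0.6292438141432177, 0.2378603946348717], 'eef_rot': [0.9922042138750837, 0.1246197145823146, -0.00018942822194162415, -0.0008299535518693686], 'wrist_force': [-0.4697418562176092, 1.1056687831866914, 1.2441484771228797], 'wrist_torque': [-0.00012217609600139053, 0.020990632880053983, 0.02179998773432288], 'gripper_width': 0.9989206323678549}
{'fx': 436.02971867577617, 'fy': 436.02971867577617, 'cx': 325.0430490028373, 'cy': 208.9103084798204, 'rvec': array([ 1.24270642, -2.1232508 ,  1.05559809]), 'tvec': array([0.23500075, 0
[... 183 characters left out ...]
ec': array([-0.02823141,  0.54836558,  0.82785198])}
scene case [(0.82, [295, 262]), (0.81, [433, 237])]
scene flap_hinge [(0.91, [293, 268])]
scene flap_edge [(0.65, [290, 233])]
scene cover_hinge [(0.97, [292, 218]), (0.83, [434, 196])]
scene cover_edge [(0.88, [288, 144]), (0.56, [438, 234])]
scene vial [(0.69, [374, 278])]
scene timer [(0.89, [211, 267])]
top case [(0.83, [285, 222]), (0.58, [424, 254])]
top flap_hinge [(0.58, [269, 245])]
top flap_edge [(0.88, [262, 238])]
top cover_hinge [(0.92, [298, 178]), (0.81, [452, 221]), (0.42, [219, 185])]
top cover_edge [(0.87, [309, 131]), (0.62, [410, 278]), (0.57, [287, 209])]
top vial [(0.45, [339, 269])]
top timer [(0.91, [220, 185])]
0.8
```

View pics/scene0.png

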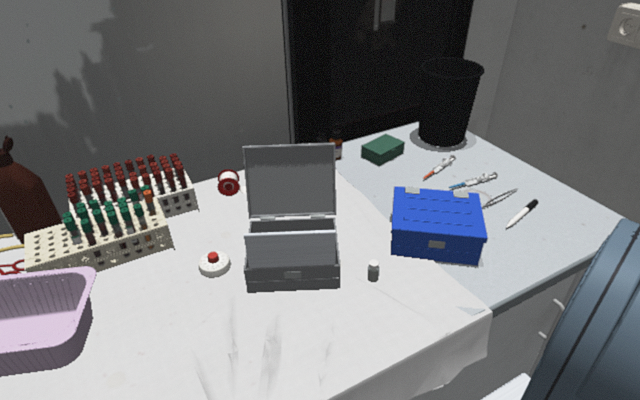

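View pics/top0.png

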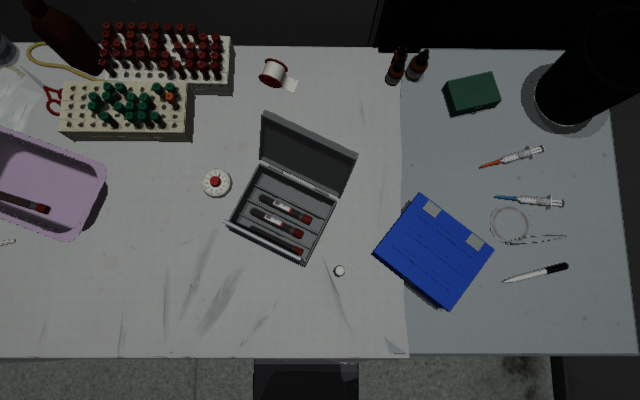

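The grey case, at scene (292,250) and top (285,215), fits the description. The blue closed box, at scene (437,225) and top (433,250), is the look-alike. Next I'll fit the pose and check it in an enlarged crop.

```bash
cat > h.py <<'E'
import numpy as np, cv2
from station import read_state, cams
from scipy.spatial.transform import Rotation as R
from scipy.optimize import least_squares
def proj(n,P):
    c=cams.calibration(n); K=np.array([[c['fx'],0,c['cx']],[0,c['fy'],c['cy']],[0,0,1.]])
    return cv2.projectPoints(np.array(P,float).reshape(-1,1,3),np.array(c['rvec']),np.array(c['tvec']),K,None)[0].reshape(-1,2)
def pts(p):
    x,y,yaw,f,c=p
    u=lambda X,Y,Z: np.array([x,y,0])+R.from_euler('z',yaw).apply([X,Y,Z])
    d=dict(case=u(0,0,0),flap_hinge=u(-.06,0,.05),flap_edge=u(-.06+.088*np.cos(f),0,.05+.088*np.sin(f)),
     cover_hinge=u(.073,0,.06),
     cover_edge=u(.073-.146*np.cos(c)+.014*np.sin(c),0,.06+.146*np.sin(c)+.014*np.cos(c)))
    for s,n in((1,'L'),(-1,'R')):
        d['ff'+n]=u(-.07,.085*s,.06); d['fb'+n]=u(-.07,.085*s,0)
        d['fe'+n]=u(-.06+.088*np.cos(f),.076*s,.05+.088*np.sin(f))
        d['ce'+n]=u(.073-.146*np.cos(c)+.014*np.sin(c),.088*s,.06+.146*np.sin(c)+.014*np.cos(c))
        d['ci'+n]=u(.073-.146*np.cos(c),.088*s,.06+.146*np.sin(c))
    return d
def fit(obs,p0=(.55,.05,-.3,1.57,1.8)):
    def r(p):
        d=pts(p); return np.concatenate([proj(n,d[q])[0]-uv for n,q,uv in obs])
    s=least_squares(r,p0,loss='soft_l1',f_scale=2.); return s.x,s.fun.reshape(-1,2)
E
python3 - <<'E'
from h import *
obs=[("scene","case",[295,262]),("scene","flap_hinge",[293,268]),("scene","flap_edge",[290,233]),("scene","cover_hinge",[292,218]),("scene","cover_edge",[288,144]),
("top","case",[285,222]),("top","flap_hinge",[269,245]),("top","flap_edge",[262,238]),("top","cover_hinge",[298,178]),("top","cover_edge",[309,131])]
p,f=fit(obs); print(p.round(3)); 
for o,e in zip(obs,f): print(o[0],o[1],e.round(1))
np.save('p0.npy',p)
for n,(x0,x1,y0,y1) in (("scene",(180,400,120,310)),("top",(180,400,90,290))):
    im=cv2.imread(f"pics/{n}0.png")[y0:y1,x0:x1]; im=cv2.resize(im,None,fx=3.6,fy=3,interpolation=2) if 0 else cv2.resize(im,None,fx=3,fy=3,interpolation=2)
    for k,v in pts(p).items():
        q=(proj(n,v)[0]-[x0,y0]+.5)*3; cv2.circle(im,tuple(int(t) for t in q),3,(0,255,0),1); cv2.putText(im,k,tuple(int(t)+3 for t in q),0,.4,(0,255,255),1)
    cv2.imwrite(f"pics/{n}0c.png",im)
E
```

```text
[ 0.529  0.043 -0.428  1.622  1.854]
scene case [-0.8  2.7]
scene flap_hinge [ 0.6 -0.1]
scene flap_edge [ 0.9 -1.6]
scene cover_hinge [-0.1 -0.5]
scene cover_edge [-0.5  0.1]
top case [-1.7 -3.7]
top flap_hinge [-0.7 -2.5]
top flap_edge [0.7 1.6]
top cover_hinge [-0.1  1.8]
top cover_edge [0.9 0.5]
```

View pics/scene0c.png

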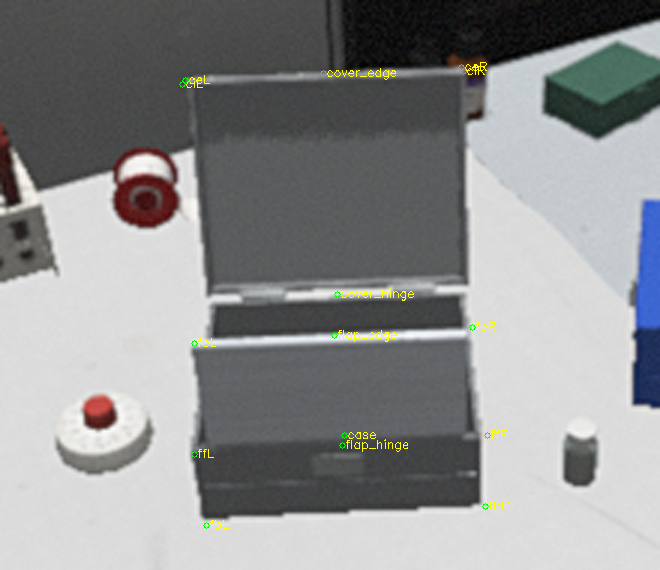

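View pics/top0c.png

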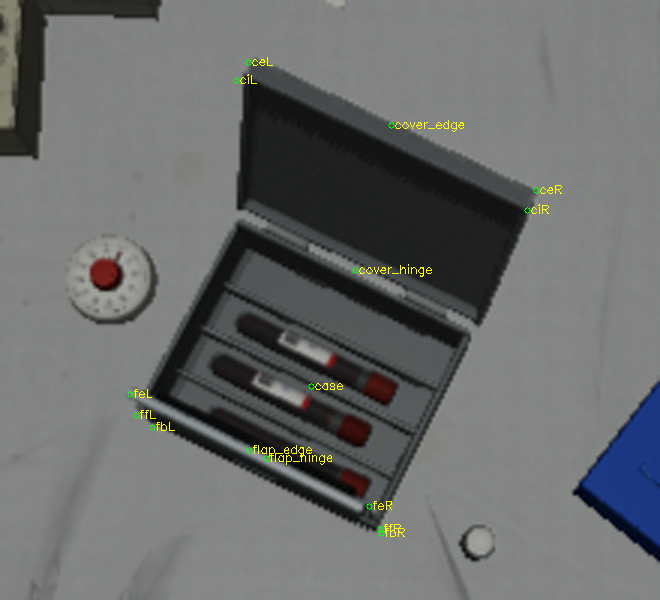

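```bash
python3 - <<'E'
from h import *
S=lambda k,u,v:("scene",k,[u/3+180-.3,v/3+120-.3]); T=lambda k,u,v:("top",k,[u/3+180-.3,v/3+90-.3])
obs=[S('ceR',467,70),S('ceL',191,76),S('feL',191,347),S('feR',471,331),S('ffR',480,436),S('fbL',206,517),S('fbR',480,505),
("scene","flap_hinge",[293,268]),("scene","cover_hinge",[292,218]),
T('ceL',247,62),T('ceR',539,187),T('feL',134,402),T('feR',371,509),T('fbR',378,529),
("top","cover_hinge",[298,178]),("top","cover_edge",[309,131])]
p,f=fit(obs,np.load('p0.npy')); print(p.round(4)); np.save('p1.npy',p)
for o,e in zip(obs,f): print(o[0],o[1],e.round(1))
for k,v in pts(p).items(): print(k,v.round(3))
def onz(n,uv,z):
    return least_squares(lambda q: proj(n,[q[0],q[1],z])[0]-uv,[.5,0]).x
print('vial cap',onz('top',[339.3,270],.044),'timer',onz('top',[217,183],.03))
E
```

```text
[ 0.5313  0.0428 -0.4343  1.672   1.8418]
scene ceR [-1.8 -1.3]
scene ceL [-1.9  0.6]
scene feL [ 0.5 -0.4]
scene feR [-0.1  0. ]
scene ffR [ 1.8 -0.8]
scene fbL [-0.5  1.5]
scene fbR [ 1.3 -0.1]
scene flap_hinge [ 0.2 -0.9]
scene cover_hinge [-0.  -1.1]
top ceL [ 0.7 -0.7]
top ceR [-0.8  1.2]
top feL [-2.2 -1.7]
top feR [-1.6  0.3]
top fbR [0.9 0.5]
top cover_hinge [0.5 0.9]
top cover_edge [1.3 0.3]
case [0.531 0.043 0.   ]
flap_hinge [0.477 0.068 0.05 ]
flap_edge [0.469 0.072 0.138]
cover_hinge [0.598 0.012 0.06 ]
cover_edge [ 0.645 -0.01   0.197]
ffL [0.504 0.149 0.06 ]
fbL [0.504 0.149 0.   ]
feL [0.501 0.141 0.138]
ceL [0.682 0.07  0.197]
ciL [0.67  0.075 0.201]
ffR [ 0.432 -0.005  0.06 ]
fbR [ 0.432 -0.005  0.   ]
feR [0.437 0.003 0.138]
ceR [ 0.608 -0.09   0.197]
ciR [ 0.596 -0.084  0.201]
vial cap [ 0.42373773 -0.06742804] timer [0.59502098 0.17513067]
```

```bash
python3 - <<'E'
from h import *
print(cams.calibration('wrist')['hand_eye'].round(3))
E
```

```text
[[-0.001 -0.955 -0.296  0.076]
 [ 1.    -0.    -0.001 -0.   ]
 [ 0.    -0.296  0.955 -0.145]
 [ 0.     0.     0.     1.   ]]
```

Call:
{"name": "apply_moves", "arguments": {
  "moves": [
    [0.04, 0, -0.03, 0, 0, -10, 0],
    [0.06, 0, 0, 0, 0, -10, 0],
    [0.05, -0.03, 0, 0, 0, -10, 0]
  ]
}}

```text
time: 1.18
tool_pos: [0.282, -0.5417, 0.2689]
eef_rot: [0.925, 0.381, 0.001, 0.001]
wrist_force: [0.5, -0.1, -0.1]
gripper_width: 0.68
```

```bash
cat >> h.py <<'E'
def rel(target,p=None):
    """target: case x,y, world z; prints tool-axis shift & turn needed"""
    p=np.load('p1.npy') if p is None else p
    s=read_state(); Rt=R.from_quat(s['eef_rot'])
    t=np.array([p[0],p[1],0])+R.from_euler('z',p[2]).apply(target)
    want=R.from_euler('z',p[2]+np.pi)*R.from_euler('x',np.pi)
    d=Rt.inv().apply(t-s['tool_pos'])
    c=R.from_euler('z',-p[2]).apply(np.array(s['tool_pos'])-[p[0],p[1],0])
    print('t',s['time'],'tcp',np.round(s['tool_pos'],3),'case',c.round(4),'want',t.round(3),'shift',d.round(4),'turn',(Rt.inv()*want).as_rotvec(degrees=True).round(1),'F',np.round(s['wrist_force'],1),'q',np.round(s['joint_pos'],2),'g',round(s['gripper_width'],2))
E
python3 -c "
from h import *
rel([-.12,0,.25])"
```

```text
t 1.175 tcp [ 0.282 -0.542  0.269] case [ 0.0198 -0.6351  0.2689] want [0.422 0.093 0.25 ] shift [ 0.5468 -0.3521  0.0185] turn [ 1.000e-01  1.000e-01 -1.104e+02] F [ 0.5 -0.1 -0.1] q [ 1.13  0.44 -0.16  1.61  0.07  1.09  0.17] g 0.68
```

Call:
{"name": "apply_moves", "arguments": {
  "moves": [
    [0.053, -0.014, 0, 0, 0, -10, 0],
    [0.055, -0.005, 0, 0, 0, -10, 0],
    [0.055, 0.005, 0, 0, 0, -10, 0],
    [0.053, 0.014, 0, 0, 0, -10, 0],
    [0.05, 0.023, 0, 0, 0, -10, 0]
  ]
}}

```text
time: 1.8
tool_pos: [0.4194, -0.3041, 0.269]
eef_rot: [0.678, 0.735, -0.0, 0.0]
wrist_force: [0.9, -0.3, 0.6]
gripper_width: 0.116
```

```bash
python3 -c "
from h import *
rel([-.12,0,.25])"
```

```text
t 1.8 tcp [ 0.419 -0.304  0.269] case [ 0.0444 -0.3617  0.269 ] want [0.422 0.093 0.25 ] shift [0.3958 0.0351 0.0188] turn [  0.    0.  -60.5] F [ 0.9 -0.3  0.6] q [ 0.9   0.31 -0.44  1.83  0.15  1.03  0.48] g 0.12
```

Call:
{"name": "apply_moves", "arguments": {
  "moves": [
    [0.05, 0.004, 0, 0, 0, -10, 0],
    [0.048, 0.013, 0, 0, 0, -10, 0],
    [0.045, 0.021, 0, 0, 0, -10, 0],
    [0.041, 0.029, 0, 0, 0, -10, 0],
    [0.035, 0.035, 0, 0, 0, -10, 0]
  ]
}}

```text
time: 2.42
tool_pos: [0.4216, -0.0548, 0.269]
eef_rot: [0.304, 0.953, -0.0, 0.0]
wrist_force: [0.1, 0.8, -0.3]
gripper_width: 0.006
```

```bash
python3 -c "
from h import *
rel([-.12,0,.2])"
```

```text
t 2.425 tcp [ 0.422 -0.055  0.269] case [-0.0585 -0.1347  0.269 ] want [0.422 0.093 0.2  ] shift [0.0851 0.1212 0.0689] turn [ -0.    0.1 -10.5] F [ 0.1  0.8 -0.3] q [ 0.71  0.17 -0.75  2.03  0.14  0.99  0.84] g 0.01
```

Call:
{"name": "apply_moves", "arguments": {
  "moves": [
    [0.028, 0.04, 0, 0, 0, -10, 0],
    [0.021, 0.046, 0.01, 0, 0, 0, 0],
    [0.016, 0.04, 0.02, 0, 0, 0, 0],
    [0, 0, 0.04, 0, 0, 0, 0]
  ]
}}

```text
time: 2.92
tool_pos: [0.4277, 0.0898, 0.1995]
eef_rot: [0.22, 0.976, 0.002, 0.002]
wrist_force: [-0.4, -1.0, 0.7]
gripper_width: 0.008
```

```bash
python3 -c "
from h import *
rel([-.12,0,.115])
cv2.imwrite('pics/s1.png',cams.grab_frame('scene')[100:320,150:420]);cv2.imwrite('pics/w1.png',cams.grab_frame('wrist'))"
```

```text
t 2.925 tcp [0.428 0.09  0.2  ] case [-0.1138 -0.0009  0.1995] want [0.422 0.093 0.115] shift [0.0065 0.0005 0.0845] turn [ 0.2  0.2 -0.5] F [-0.4 -1.   0.7] q [ 0.4   0.33 -0.82  2.08  0.32  0.85  0.51] g 0.01
```

View pics/s1.png

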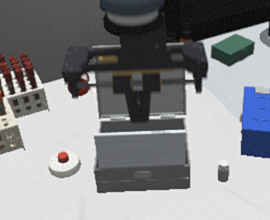

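View pics/w1.png

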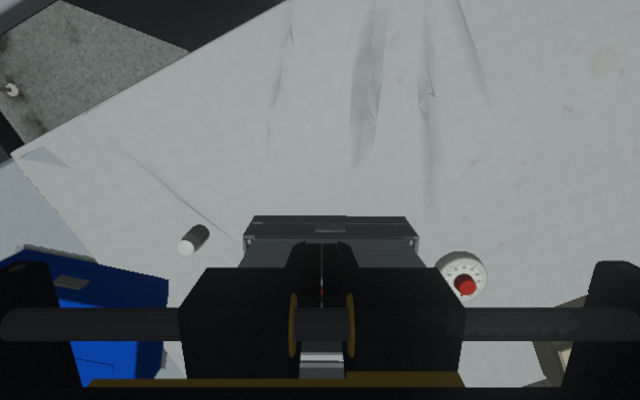

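```bash
python3 - <<'E'
from h import *
s=read_state(); p=np.load('p1.npy'); print('tcp px',proj('scene',s['tool_pos'])[0]-[150,100])
d=pts(p)
H=np.array(cams.calibration('wrist')['hand_eye']); c=cams.calibration('wrist')
def wproj(P):
    t=R.from_quat(s['eef_rot']).inv().apply(np.array(P)-s['tool_pos']); q=np.linalg.inv(H)@np.r_[t,1]
    return c['fx']*q[0]/q[2]+c['cx'],c['fy']*q[1]/q[2]+c['cy']
print('tcp w',wproj(s['tool_pos']))
for k in('ffL','ffR','fbL','feL','feR'): print(k,np.round(wproj(d[k])),proj('scene',d[k])[0]-[150,100])
im=cv2.imread('pics/s1.png'); cv2.imwrite('pics/s1b.png',cv2.resize(im[60:200,60:220],None,fx=4,fy=4,interpolation=2))
E
```

```text
tcp px [142.62651642 122.15573778]
tcp w (np.float64(321.0043981514315), np.float64(260.3552171934419))
ffL [418. 236.] [ 93.92751987 169.88082228]
ffR [240. 238.] [191.46387318 164.24758761]
fbL [402. 215.] [ 97.89480128 193.53617652]
feL [436. 280.] [ 93.82376014 135.01515109]
feR [226. 282.] [186.62106091 130.04873395]
```

View pics/s1b.png

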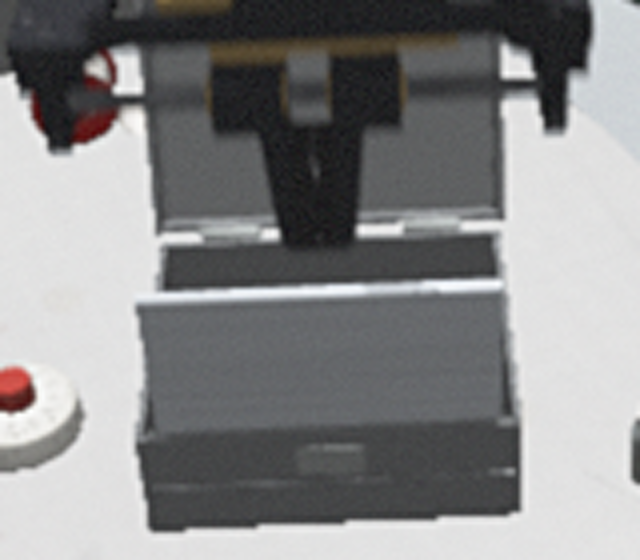

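Call:
{"name": "apply_moves", "arguments": {
  "moves": [
    [0.008, 0, 0.02, 0, 0, 0, 0],
    [0, 0, 0.032, 0, 0, -0.5, 0],
    [0, 0, 0.032, 0, 0, 0, 0],
    [0, 0, 0, 0, 0, 0, 0]
  ]
}}

```text
time: 3.52
tool_pos: [0.4184, 0.0887, 0.1145]
eef_rot: [0.218, 0.976, -0.001, -0.001]
wrist_force: [-1.1, 0.1, 0.3]
gripper_width: 0.005
```

```bash
python3 - <<'E'
from h import *
rel([-.089,0,.115])
# corner path in case frame (TCP = corner-9mm)
prev=None
for a in np.arange(1.6,-.01,-.1):
    C=np.array([-.06+.068*np.cos(a)-.002*np.sin(a)-.009,.05+.068*np.sin(a)+.002*np.cos(a)])
    print(round(a,2),C.round(4),None if prev is None else np.round([-(C-prev)[0],-(C-prev)[1]],4)); prev=C
cv2.imwrite('pics/s2.png',cv2.resize(cams.grab_frame('scene')[160:300,210:370],None,fx=4,fy=4))
E
```

```text
t 3.525 tcp [0.418 0.089 0.114] case [-0.1218 -0.0058  0.1145] want [0.451 0.08  0.115] shift [-0.0328  0.006  -0.0006] turn [-0.1 -0.1 -0.4] F [-1.1  0.1  0.3] q [ 0.28  0.47 -0.71  2.16  0.5   0.67  0.36] g 0.01
1.6 [-0.073   0.1179] None
1.5 [-0.0662  0.118 ] [-0.0068 -0.0001]
1.4 [-0.0594  0.1174] [-0.0068  0.0006]
1.3 [-0.0527  0.1161] [-0.0067  0.0013]
1.2 [-0.0462  0.1141] [-0.0065  0.002 ]
1.1 [-0.0399  0.1115] [-0.0063  0.0026]
1.0 [-0.0339  0.1083] [-0.006   0.0032]
0.9 [-0.0283  0.1045] [-0.0056  0.0038]
0.8 [-0.0231  0.1002] [-0.0052  0.0043]
0.7 [-0.0183  0.0953] [-0.0048  0.0048]
0.6 [-0.014  0.09 ] [-0.0043  0.0053]
0.5 [-0.0103  0.0844] [-0.0037  0.0057]
0.4 [-0.0071  0.0783] [-0.0031  0.006 ]
0.3 [-0.0046  0.072 ] [-0.0025  0.0063]
0.2 [-0.0028  0.0655] [-0.0019  0.0065]
0.1 [-0.0015  0.0588] [-0.0012  0.0067]
-0.0 [-0.001  0.052] [-0.0005  0.0068]
```

View pics/s2.png

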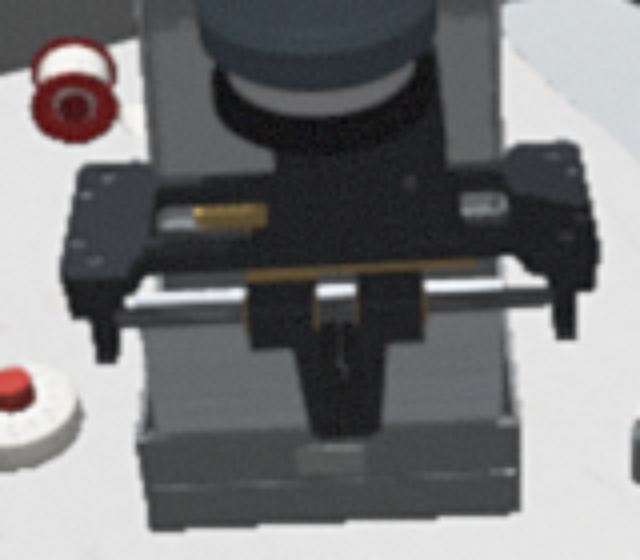

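The fingers stand in front of the flap, clear of it. Now I push.

Call:
{"name": "apply_moves", "arguments": {
  "moves": [
    [-0.015, 0.003, 0, 0, 0, 0, 0],
    [-0.017, 0.003, -0.002, 0, 0, 0, 0],
    [-0.017, 0, -0.002, 0, 0, 0, 0],
    [-0.014, 0, 0, 0, 0, 0, 0],
    [-0.013, 0, 0.003, 0, 0, 0, 0]
  ]
}}

```text
time: 4.2
tool_pos: [0.4913, 0.062, 0.1159]
eef_rot: [0.218, 0.976, -0.0, 0.0]
wrist_force: [-1.7, 1.1, -1.2]
gripper_width: 0.001
```

```bash
python3 - <<'E'
from h import *
rel([-.0399,0,.1115])
E
```

```text
t 4.2 tcp [0.491 0.062 0.116] case [-0.0444  0.0006  0.1159] want [0.495 0.06  0.112] shift [-0.0045 -0.0006  0.0044] turn [ 0.   0.  -0.3] F [-1.7  1.1 -1.2] q [ 0.33  0.56 -0.68  2.    0.51  0.75  0.46] g 0.0
```

Call:
{"name": "apply_moves", "arguments": {
  "moves": [
    [-0.011, 0, 0.006, 0, 0, 0, 0],
    [-0.011, 0, 0.007, 0, 0, 0, 0],
    [-0.01, 0, 0.009, 0, 0, 0, 0],
    [-0.008, 0, 0.01, 0, 0, 0, 0],
    [-0.006, 0, 0.012, 0, 0, 0, 0]
  ]
}}

```text
time: 4.82
tool_pos: [0.5323, 0.043, 0.0709]
eef_rot: [0.218, 0.976, 0.0, -0.0]
wrist_force: [-0.6, -0.2, -0.6]
gripper_width: 0.005
```

```bash
python3 - <<'E'
from h import *
rel([-.0046,0,.072])
cv2.imwrite('pics/t3.png',cv2.resize(cams.grab_frame('top')[90:290,180:400],None,fx=3,fy=3))
E
```

```text
t 4.825 tcp [0.532 0.043 0.071] case [0.0008 0.0006 0.0709] want [0.527 0.045 0.072] shift [ 0.0054 -0.0006 -0.0011] turn [ 0.  -0.  -0.3] F [-0.6 -0.2 -0.6] q [ 0.31  0.68 -0.62  1.92  0.58  0.72  0.47] g 0.0
```

View pics/t3.png

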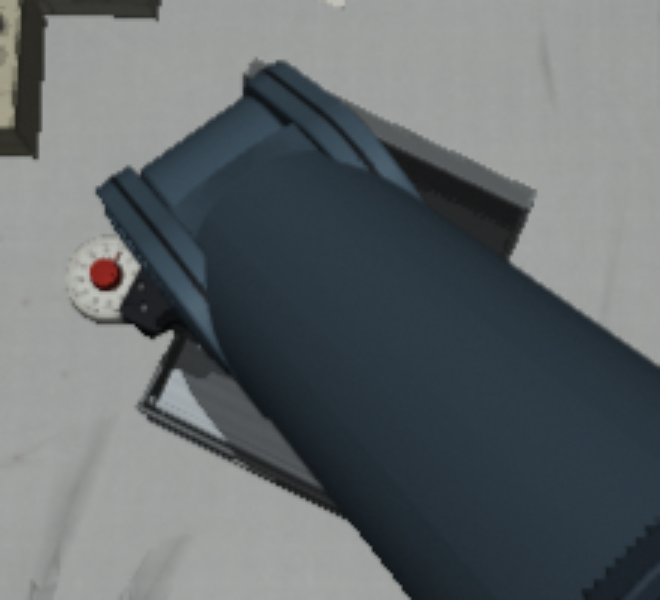

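Call:
{"name": "apply_moves", "arguments": {
  "moves": [
    [0.001, 0, 0.008, 0, 0, 0, 0],
    [0.001, 0, 0.006, 0, 0, 0, 0],
    [0, 0, 0.005, 0, 0, 0, 0],
    [0, 0, 0.002, 0, 0, 0, 0]
  ]
}}

```text
time: 5.38
tool_pos: [0.53, 0.0442, 0.052]
eef_rot: [0.218, 0.976, -0.001, 0.0]
wrist_force: [-9.4, -2.0, 32.4]
gripper_width: 0.008
```

```bash
python3 - <<'E'
from h import *
rel([0,0,.05])
E
```

```text
t 5.375 tcp [0.53  0.044 0.052] case [-0.0018  0.0007  0.052 ] want [0.531 0.043 0.05 ] shift [-0.0018 -0.0007  0.002 ] turn [-0.1  0.  -0.3] F [-9.4 -2.  32.4] q [ 0.29  0.71 -0.59  1.93  0.61  0.69  0.45] g 0.01
```

The flap is at its stop, with 32 N at z=0.052. I'll hold 0.25 s, then lift off and go behind the cover.

Call:
{"name": "apply_moves", "arguments": {
  "moves": [
    [0, 0, 0, 0, 0, 0, 0],
    [0, 0, 0, 0, 0, 0, 0],
    [0, 0, -0.05, 0, 0, 0, 0],
    [0, 0, -0.06, 0, 0, 0, 0],
    [0, 0, -0.06, 0, 0, 0, 0]
  ]
}}

```text
time: 6.0
tool_pos: [0.5297, 0.0439, 0.2224]
eef_rot: [0.218, 0.976, -0.0, -0.0]
wrist_force: [1.3, -0.3, -0.9]
gripper_width: 0.005
```

```bash
python3 - <<'E'
from h import *
from station import place_of
rel([0.175,0,.26])
cv2.imwrite('pics/s4.png',cv2.resize(cams.grab_frame('scene')[120:310,180:400],None,fx=3,fy=3))
print([(q,[(round(d['conf'],2),np.round(d['uv'])) for d in place_of('scene',q)]) for q in('flap_edge','cover_edge')])
E
```

```text
t 6.0 tcp [0.53  0.044 0.222] case [-0.002   0.0004  0.2224] want [ 0.69  -0.031  0.26 ] shift [-0.177   0.0005 -0.0377] turn [-0.  -0.  -0.3] F [ 1.3 -0.3 -0.9] q [ 0.43  0.47 -0.77  1.83  0.38  1.    0.63] g 0.01
[('flap_edge', [(0.72, array([292., 236.]))]), ('cover_edge', [(0.93, array([287., 143.])), (0.85, array([439., 234.])), (0.23, array([294., 262.]))])]
```

View pics/s4.png

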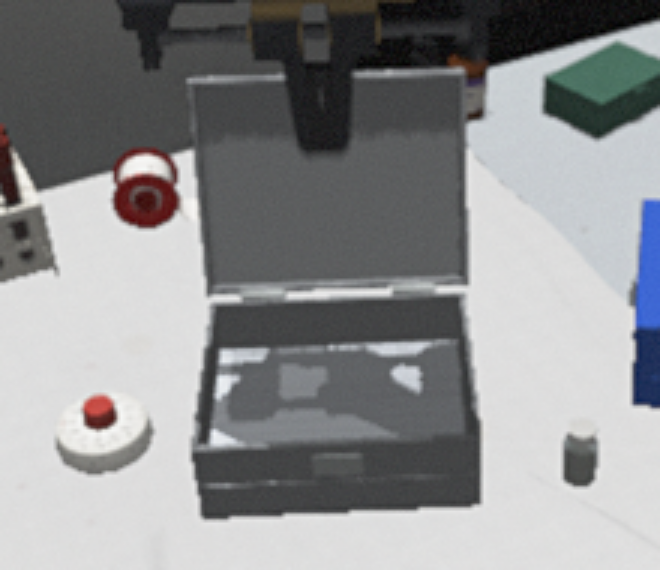

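The flap lies level inside the case: its free edge runs at crop row ~345, below the rim. The cover still stands. Next I go over and behind it.

Call:
{"name": "apply_moves", "arguments": {
  "moves": [
    [0, 0, -0.05, 0, 0, 0, 0],
    [-0.05, 0, 0, 0, 0, 0, 0],
    [-0.055, 0, 0, 0, 0, 0, 0],
    [-0.055, 0, 0, 0, 0, 0, 0],
    [-0.015, 0, 0, 0, 0, 0, 0]
  ]
}}

```text
time: 6.78
tool_pos: [0.6898, -0.0332, 0.2675]
eef_rot: [0.22, 0.976, -0.001, -0.001]
wrist_force: [0.1, 1.0, -0.6]
gripper_width: 0.005
```

```bash
python3 - <<'E'
from h import *
rel([0.165,0,.175])
p=np.load('p1.npy'); prev=None
for a in np.arange(1.8,-.01,-.1):
    s=.118;C=np.array([.073-s*np.cos(a)+.014*np.sin(a)+.009,.06+s*np.sin(a)+.014*np.cos(a)])
    print(round(a,2),C.round(4),None if prev is None else np.round([-(C-prev)[0],-(C-prev)[1]],4)); prev=C
cv2.imwrite('pics/s5.png',cv2.resize(cams.grab_frame('scene')[50:310,150:400],None,fx=2,fy=2))
E
```

```text
t 6.775 tcp [ 0.69  -0.033  0.268] case [ 0.1757 -0.0022  0.2675] want [ 0.681 -0.027  0.175] shift [0.0105 0.0023 0.0926] turn [-0.1 -0.1 -0.5] F [ 0.1  1.  -0.6] q [ 0.4   0.68 -0.7   1.35  0.44  1.27  0.81] g 0.0
1.8 [0.1224 0.1717] None
1.7 [0.1111 0.1752] [ 0.0114 -0.0035]
1.6 [0.0994 0.1775] [ 0.0116 -0.0023]
1.5 [0.0876 0.1787] [ 0.0118 -0.0012]
1.4 [0.0757 0.1787] [0.0119 0.    ]
1.3 [0.0639 0.1774] [0.0118 0.0012]
1.2 [0.0523 0.1751] [0.0116 0.0024]
1.1 [0.041  0.1715] [0.0113 0.0035]
1.0 [0.03   0.1669] [0.0109 0.0047]
0.9 [0.0196 0.1611] [0.0104 0.0057]
0.8 [0.0098 0.1544] [0.0098 0.0067]
0.7 [0.0008 0.1467] [0.0091 0.0077]
0.6 [-0.0075  0.1382] [0.0083 0.0085]
0.5 [-0.0148  0.1289] [0.0074 0.0093]
0.4 [-0.0212  0.1188] [0.0064 0.01  ]
0.3 [-0.0266  0.1082] [0.0054 0.0106]
0.2 [-0.0309  0.0972] [0.0043 0.0111]
0.1 [-0.034   0.0857] [0.0031 0.0115]
-0.0 [-0.036  0.074] [0.002  0.0117]
```

View pics/s5.png

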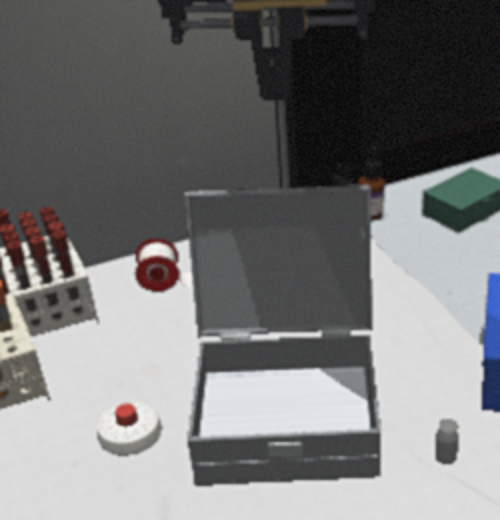

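Clear behind the cover. Lowering to z≈0.175.

Call:
{"name": "apply_moves", "arguments": {
  "moves": [
    [0, 0.002, 0.04, 0, 0, 0, 0],
    [0, 0, 0.04, 0, 0, 0, 0],
    [0, 0, 0.01, 0, 0, 0, 0],
    [0.012, 0, 0, 0, 0, 0, 0]
  ]
}}

```text
time: 7.32
tool_pos: [0.6779, -0.0236, 0.1803]
eef_rot: [0.218, 0.976, -0.0, -0.0]
wrist_force: [-0.5, -0.9, 0.5]
gripper_width: 0.004
```

```bash
python3 - <<'E'
from h import *
rel([0.1224,0,.175])
cv2.imwrite('pics/t5.png',cv2.resize(cams.grab_frame('top')[90:290,180:400],None,fx=3,fy=3))
E
```

```text
t 7.325 tcp [ 0.678 -0.024  0.18 ] case [0.1609 0.0015 0.1803] want [ 0.642 -0.009  0.175] shift [ 0.0385 -0.0017  0.0053] turn [-0.  -0.1 -0.3] F [-0.5 -0.9  0.5] q [ 0.39  0.74 -0.67  1.47  0.49  1.1   0.75] g 0.0
```

View pics/t5.png

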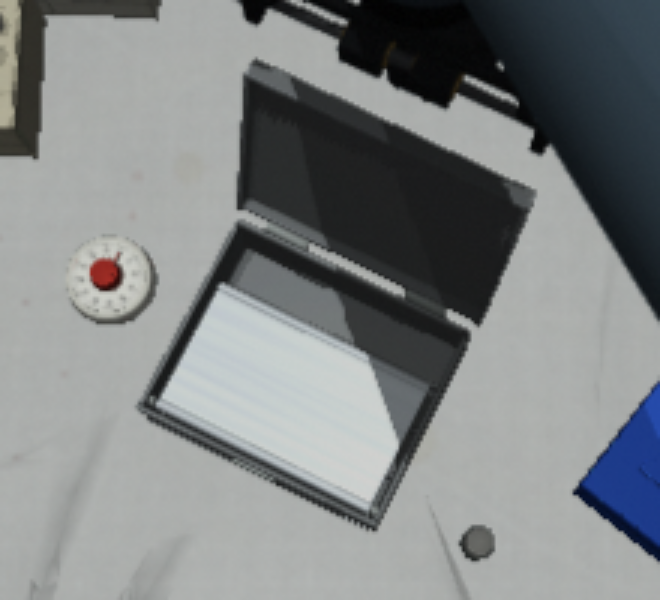

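The flap is flat in the case, the cover is untouched, and the fingers are behind it. Pushing now.

Call:
{"name": "apply_moves", "arguments": {
  "moves": [
    [0.015, 0, 0.002, 0, 0, 0, 0],
    [0.017, 0, 0, 0, 0, 0, 0],
    [0.018, 0, 0, 0, 0, 0, 0],
    [0.018, 0, 0, 0, 0, 0, 0],
    [0.018, 0, 0, 0, 0, 0, 0]
  ]
}}

```text
time: 8.0
tool_pos: [0.6018, 0.0136, 0.1814]
eef_rot: [0.218, 0.976, 0.0, 0.003]
wrist_force: [2.3, -0.6, 0.5]
gripper_width: 0.001
```

```bash
python3 - <<'E'
from h import *
rel([0.0757,0,.1787])
E
```

```text
t 8.0 tcp [0.602 0.014 0.181] case [0.0762 0.0032 0.1814] want [0.6   0.011 0.179] shift [ 0.0005 -0.0032  0.0027] turn [ 0.1  0.3 -0.3] F [ 2.3 -0.6  0.5] q [ 0.4   0.62 -0.71  1.69  0.47  1.    0.66] g 0.0
```

Call:
{"name": "apply_moves", "arguments": {
  "moves": [
    [0.018, -0.002, 0.004, 0, 0, 0, 0],
    [0.017, 0, 0.006, 0, 0, 0, 0],
    [0.016, 0, 0.007, 0, 0, 0, 0],
    [0.015, 0, 0.01, 0, 0, 0, 0],
    [0.013, 0, 0.012, 0, 0, 0, 0]
  ]
}}

```text
time: 8.62
tool_pos: [0.5291, 0.0457, 0.1413]
eef_rot: [0.218, 0.976, 0.001, 0.002]
wrist_force: [1.1, 0.9, 1.1]
gripper_width: 0.007
```

```bash
python3 - <<'E'
from h import *
rel([-0.0212,0,.1188])
cv2.imwrite('pics/s6.png',cv2.resize(cams.grab_frame('scene')[50:310,150:400],None,fx=2,fy=2))
E
```

```text
t 8.625 tcp [0.529 0.046 0.141] case [-0.0033  0.0018  0.1413] want [0.512 0.052 0.119] shift [ 0.018  -0.0019  0.0225] turn [ 0.1  0.2 -0.3] F [1.1 0.9 1.1] q [ 0.37  0.57 -0.71  1.9   0.5   0.84  0.54] g 0.01
```

View pics/s6.png

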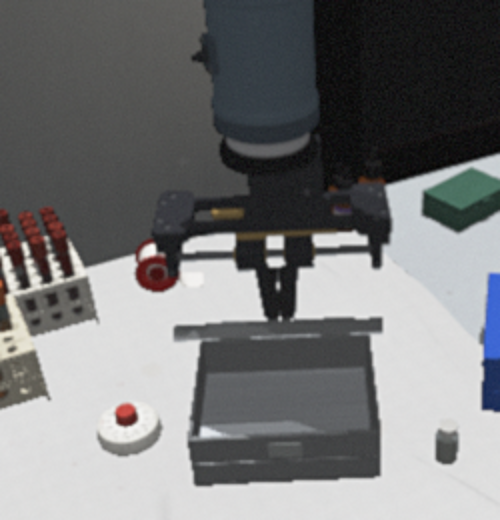

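Call:
{"name": "apply_moves", "arguments": {
  "moves": [
    [0.01, 0, 0.012, 0, 0, 0, 0],
    [0.008, 0, 0.012, 0, 0, 0, 0],
    [0.006, 0, 0.013, 0, 0, 0, 0],
    [0.005, 0, 0.014, 0, 0, 0, 0],
    [0.002, 0, 0.012, 0, 0, 0, 0]
  ]
}}

```text
time: 9.3
tool_pos: [0.4995, 0.0581, 0.0755]
eef_rot: [0.218, 0.976, -0.0, -0.001]
wrist_force: [-0.1, -0.3, 1.1]
gripper_width: 0.002
```

```bash
python3 - <<'E'
from h import *
rel([-0.036,0,.072])
E
```

```text
t 9.3 tcp [0.499 0.058 0.075] case [-0.0354  0.0005  0.0755] want [0.499 0.058 0.072] shift [ 0.0006 -0.0005  0.0035] turn [-0.  -0.1 -0.3] F [-0.1 -0.3  1.1] q [ 0.3   0.64 -0.64  2.    0.59  0.7   0.41] g 0.0
```

Call:
{"name": "apply_moves", "arguments": {
  "moves": [
    [0, 0, 0.002, 0, 0, 0, 0],
    [0, 0, 0.002, 0, 0, 0, 0],
    [0, 0, 0.001, 0, 0, 0, 0],
    [0, 0, 0, 0, 0, 0, 0]
  ]
}}

```text
time: 9.8
tool_pos: [0.4993, 0.0582, 0.0739]
eef_rot: [0.218, 0.976, -0.002, -0.0]
wrist_force: [-14.6, -3.2, 40.6]
gripper_width: 0.004
```

Firm stop at z=0.074, exactly the shut height, with 41 N. I'll hold briefly, then lift clear and check.

Call:
{"name": "apply_moves", "arguments": {
  "moves": [
    [0, 0, 0, 0, 0, 0, 0],
    [0, 0, 0, 0, 0, 0, 0],
    [0, 0, -0.05, 0, 0, 0, 0],
    [0, 0, -0.06, 0, 0, 0, 0],
    [0, 0, -0.06, 0, 0, 0, 0]
  ]
}}

```text
time: 10.42
tool_pos: [0.4998, 0.0577, 0.2429]
eef_rot: [0.218, 0.976, -0.0, -0.001]
wrist_force: [1.3, -0.9, -0.4]
gripper_width: 0.007
```

Call:
{"name": "apply_moves", "arguments": {
  "moves": [
    [0, -0.06, 0, 0, 0, 0, 0],
    [0, -0.06, 0, 0, 0, 0, 0],
    [0, -0.06, 0, 0, 0, 0, 0],
    [0, 0, 0, 0, 0, 0, 0]
  ]
}}

```text
time: 10.92
tool_pos: [0.4211, -0.1098, 0.2409]
eef_rot: [0.223, 0.975, -0.001, -0.001]
wrist_force: [0.8, 0.4, 0.3]
gripper_width: 0.007
```

```bash
python3 - <<'E'
from h import *
from station import place_of
rel([-0.036,0,.072])
p=np.load('p1.npy').copy(); p[4]=0;p[3]=0
for n,(x0,x1,y0,y1) in (("scene",(180,400,120,310)),("top",(180,400,90,290))):
    im=cv2.resize(cams.grab_frame(n)[y0:y1,x0:x1],None,fx=3,fy=3,interpolation=2)
    for k in('ceL','ceR'):
        q=(proj(n,pts(p)[k])[0]-[x0,y0]+.5)*3; cv2.circle(im,tuple(int(t) for t in q),4,(0,255,0),1)
    cv2.imwrite(f"pics/{n}9.png",im)
    for q in('vial','timer','cover_edge'): print(n,q,[(round(d['conf'],2),np.round(d['uv'])) for d in place_of(n,q)], proj(n,pts(p)['cover_edge']).round() if q=='cover_edge' else '')
E
```

```text
t 10.925 tcp [ 0.421 -0.11   0.241] case [-0.0358 -0.1848  0.2409] want [0.499 0.058 0.072] shift [0.0027 0.1852 0.1683] turn [-0.2 -0.1 -0.8] F [0.8 0.4 0.3] q [ 0.87  0.26 -0.82  2.04  0.23  0.94  1.05] g 0.01
scene vial [(0.5, array([375., 276.]))] 
scene timer [(0.8, array([213., 269.]))] 
scene cover_edge [(0.87, array([440., 235.])), (0.77, array([292., 262.]))] [[293. 262.]]
top vial [(0.66, array([340., 268.]))] 
top timer [(0.9, array([218., 184.]))] 
top cover_edge [(0.72, array([261., 244.]))] [[264. 246.]]
```

View pics/scene9.png

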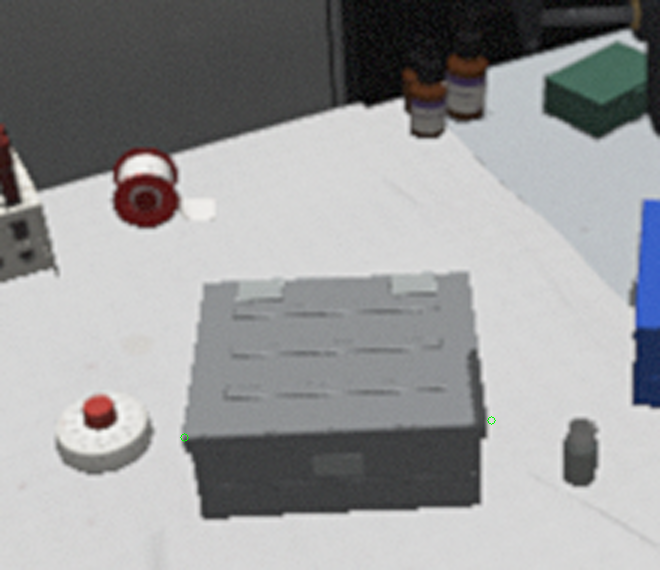

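View pics/top9.png

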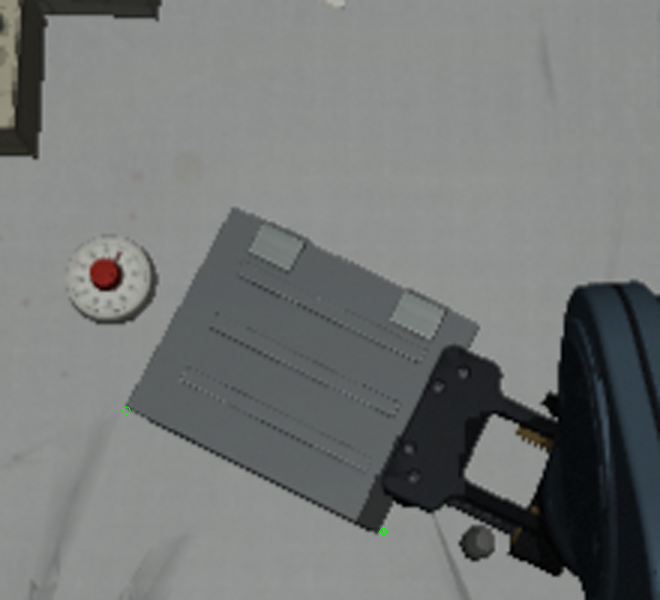

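The cover lies flush on the rim, and its edge corners fall on the predicted shut positions in both pictures. The vial and timer haven't moved, and the gripper is clear above at z=0.24.

```bash
python3 -c "
from station import env
print(env.sign_off())"
```

```text
the job is handed in; nothing more can be done
None
```

The flap is folded down and the cover is shut over it. I handed the job in at about 11.3 s of the 48 s allowed; the sign-off gives no verdict.

- **Flap:** with the shut fingers I pushed it over from the front and pressed it onto its stop at z = 0.052 with about 32 N. Both cameras then showed it lying level in the case with the cover still standing.
- **Cover:** I went over the top and behind it, then swung it shut onto its stop at z = 0.074, the expected height of its top when shut, with about 41 N on the wrist. Its free edge is within 2–4 pixels of the predicted shut position in both cameras.
- **Vial and timer:** both stand upright. The network readings shifted by no more than about 2 pixels, which is their usual scatter. The exception is the first top-view timer reading of (220,185).
- **Tubes:** they could not be seen once the flap was down, so I didn't check them directly. The only contact was on the flap and cover, and both reached their stops without obstruction.
- **Clearance:** the gripper ended at z = 0.24, beside and above the case and touching nothing, with the wrist force near zero.

The one disagreement was the starting flap angle, 1.62 from the network points and 1.67 from the corner fit. It made no difference to the push.

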